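Pack the tilted control box and hold its cover flush

TASK

Pack the relay block and the round coil side by side into the open control box, flat on its floor, and let go of them. Then take the cover plate by its rib, tilt it to match the box's sloping mouth, and finish holding it there: edges lined up with the box, flush on the rim all round, pressed on lightly (around 10 N, more than its own weight) and still in the gripper, ready for someone to drive the screws. Leave the other things on the bench where they are.

Things in the scene. Friction and masses are not known exactly. Their poses are not given: they have to be found in the camera images.
- box_mouth (a point): Centre of the open mouth of a grey metal control box, in the plane of its rim. Axes: z straight out of the mouth (up, leaning to the robot), x along the long side, up the slope away from the robot, y along the level short side. Outside 104 (x) x 90 (y) x 54 mm (z), walls and floor 4 mm, inside 96 x 82 mm and 50 mm deep. Empty. Slope set anew each time, 11 to 26 degrees from level: feel for it.
- relay_center (a point): Centre of the relay block, 23 mm above its underside: black plastic block 30 (x) x 74 (y) x 22 mm high, with a grip rib on the middle of its top, 26 (x) x 12 (y) mm and 24 mm high (46 mm in all). z up. About 0.16 kg. In the box its 74 mm length goes along the box y, beside the coil, at either end.
- coil_center (a point): Centre of the round coil, 23 mm above its underside: black disc 56 mm across, 22 mm high, with a grip rib on the middle of its top, 26 (x) x 12 (y) mm and 24 mm high (46 mm in all). z up. About 0.2 kg. Relay block and coil side by side fill 86 of the 96 mm inside the box along its x.
- cover_center (a point): Centre of the cover, 14 mm above its underside: flat grey metal plate 110 (x) x 96 (y) x 4 mm with a grip rib on its middle, 44 (x) x 12 (y) mm and 24 mm high (28 mm in all). z up, out of the ribbed side. About 0.14 kg. Goes on rib outwards, 110 mm along the box x, either way round, overhanging 3 mm all round.
- cover: The same cover; origin at the centre of its underside, same axes.
- box: The same box, on a pivot in a dark steel tilting holder fixed to the bench, clamped stiff (25 N does not turn it). Origin on the pivot (along y), 74 mm below the mouth centre along the box z, 62 mm above the bench; same axes. The holder foot is 130 x 100 x 12 mm.
- flange: Bystander: white flat flange ring, 90 mm across, 16 mm high; origin at the centre of its underside.
- bolt: Bystander: dark steel bolt standing on its head (30 mm across), 67 mm high; origin under its head.
- gauge: Bystander: steel dial gauge lying on its back, 64 mm across, 30 mm high, 30 mm stem; origin at the centre of its underside.
- oiler: Bystander: small white plastic bottle, 44 mm across, 120 mm high; origin at the centre of its underside.
- driver: Bystander: screwdriver lying on the bench; origin on its underside.
- spares: Bystander: closed cardboard box 90 x 130 x 45 mm; origin at the centre of its underside.

How it is judged:
By the outcome, as a careful person would: the job done as asked, in the order asked, and still so for the second after the job is handed in, while the arm keeps its last pose, push and grip.
It also fails if it takes over 72 s, if anything falls off the work surface, if the arm or the gripper's body presses on something with over 40 N, if the wrist force passes 120 N, or if a joint passes its speed limit or range.

ROBOT

A 7-joint arm with a two-finger parallel gripper is mounted at the origin on the work surface. World frame = base frame: x ahead of the robot, y to its left, z up, the work surface at z = 0. Lengths are in mm, angles in rad, forces in N, time in s.
With the tool pointing down it reaches from about 400 to 850 mm from the base axis. Payload 4.4 kg.
Tool frame: the origin (TCP) lies on the mounting face of the last link; the fingertips stand 199 mm ahead of it and the grasp point (between the pads) lies 180 mm ahead of it (robot.grip_point_offset is the distance from the TCP to the grasp point, in mm); x points along the fingers, y is the direction in which the jaws open and shut, and the axes are right-handed (so a half turn about x gives the same grasp; the last joint's range is limited). The gripper opens to 94 mm and grips with 3 to 60 N. Pads are 16 mm wide; open, the fingers measure 119 mm over their backs; the gripper's body (75 mm by 177 mm) begins 78 mm behind the grasp point.
Start: joints at [1.259, 0.628, 0.038, 1.517, -0.027, 0.996, -0.02], TCP at [158.187, -630.47, 404.678] pointing down, gripper open.
Joint ranges: [-3.06, 3.06], [-0.37, 2.12], [-1.25, 1.32], [0.18, 2.47], [-1.1, 4.24], [0.23, 1.98], [-2.94, 2.94]. Speed limits (rad/s): [2.57, 2.57, 3.14, 3.14, 3.14, 3.14, 3.14].

INTERFACE

Orientations are given as a 3x3 rotation matrix whose columns are the frame's x, y, z axes.
In Python, from station import robot gives the robot as it stands.
- The arm moves only by the shell command python3 -m creep 'ROWS' [OPENING] [FORCE]. ROWS is JSON, a list of rows, each an object of numbers: "dx", "dy", "dz": the shift along the world's x, y, z in mm; "ax", "ay", "az": the turn, a rotation vector about the world's x, y, z in rad. In form: [{"dx": .., "dy": .., "dz": .., "ax": .., "ay": .., "az": ..}, ...]. A call has 1 to 8 rows; each row is the pose to reach, as a shift and turn from the pose measured when the call began; what a row does not reach only later rows make up. A row lasts 1/10 s, in which the tool goes at most 50 mm and 8.59 degrees, less where a joint would pass 70% of its speed; a pose out of reach is approached as far as the arm can. A call with a gripper value outside its range is refused whole. OPENING is the opening, from 0 (shut) to 1 (fully open), set as the call begins (- or left out, the last holds). The fingers move at their own pace and stop on an object; FORCE is the grip in N (left out, the last holds). Time passes only in rows, so rows that repeat a pose let the fingers close. It gives the time, the measured TCP pose, the force and the opening at its end, in the units of the state.
- robot.get_state(): the state, without advancing time (a new reading comes with each control period).
- robot.snapshot(name): name is "scene" or "top" or "wrist"; returns the picture (400x640x3 uint8, red, green, blue); there is no depth.
- robot.camera_info(name): a dict with "K" (3x3 intrinsics, pixels), "distortion" ([k1, k2, p1, p2, k3] as OpenCV has them; the pictures are not rectified), "R" (3x3) and "t" (3): a world point X has camera coordinates R X + t. Camera axes: x right, y down, z forward; pixel columns grow to the right and rows downward; lengths in mm; the calibration is good to about 2 mm. A picture is of the moment at which its call begins: read the wrist's pose just before it. camera_info takes no time and is no camera call; for the wrist camera it gives the pose at the moment of the call.
- robot.close_job(): hands the job in, once; it reports no verdict.
The state is a dict: "time": time; "q": joint angles; "joint_velocities": joint speeds; "joint_efforts": joint torques, N m; "tcp_pos": TCP position; "tcp_rot": TCP orientation; "force": force on the tool from outside, world axes, zero at the start; "ft_torque": the same for the moment, N m; "gripper_width": finger opening in mm.
Only numpy, scipy, OpenCV 4.12 (cv2) and the standard library are available. Lean on these libraries where they do the work, as an engineer would, in place of code of your own. Each camera call takes 0.05 s, during which the arm holds its last target. There are 200 camera calls.

## Working session

There is one attempt and no reset: what is moved stays moved. The work goes in short steps, Python scripts to look and compute and a shell command to move; the robot and the scene stay as the last step left them, time stands still between calls to the robot, and variables do not carry over. Pictures are saved under pics/ and viewed, about 8 in all and at most 12, crops included, and the job is handed in when it is done.

```bash
mkdir -p pics; ls
python3 - <<'E'
from station import robot
import cv2,numpy as np
s=robot.get_state();print(s['time'],s['tcp_pos'],s['tcp_rot'],s['gripper_width'])
for n in('scene','top','wrist'):
    c=robot.camera_info(n);print(n,np.round(c['K'],1).tolist(),c['distortion'],np.round(c['R'],3).tolist(),np.round(c['t'],1))
    p=robot.snapshot(n);cv2.imwrite(f'pics/{n}0.png',p[:,:,::-1])
E
```

```text
pics
0.0 [ 158.11225462 -630.16963192  403.7599387 ] [[-4.93347679e-04  2.43308325e-01 -9.69948873e-01]
 [ 1.83282459e-03 -9.69947142e-01 -2.43308823e-01]
 [-9.99998199e-01 -1.89778199e-03  3.25796906e-05]] 94.38579895167472
scene [[435.5, 0.0, 320.4], [0.0, 435.5, 201.5], [0.0, 0.0, 1.0]] [0.00025959 0.         0.         0.         0.        ] [[-0.526, 0.85, 0.006], [0.662, 0.415, -0.624], [-0.533, -0.324, -0.782]] [ 285.4 -308.1 1624.1]
top [[366.0, 0.0, 312.9], [0.0, 366.0, 203.7], [0.0, 0.0, 1.0]] [-0.03374375  0.          0.          0.          0.        ] [[0.013, -1.0, 0.002], [-0.989, -0.013, -0.149], [0.149, 0.0, -0.989]] [   2.9  560.3 1054.2]
wrist [[275.8, 0.0, 320.1], [0.0, 275.8, 198.5], [0.0, 0.0, 1.0]] [0.00125348 0.         0.         0.         0.        ] [[0.243, -0.97, -0.002], [-0.94, -0.236, 0.247], [-0.24, -0.058, -0.969]] [-648.5  -25.6  390.9]
```

View pics/top0.png

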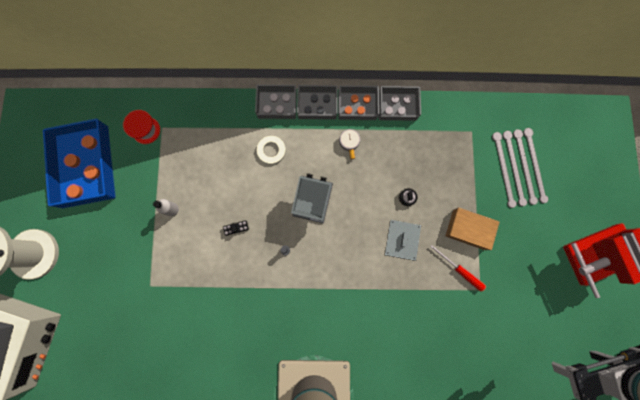

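View pics/scene0.png

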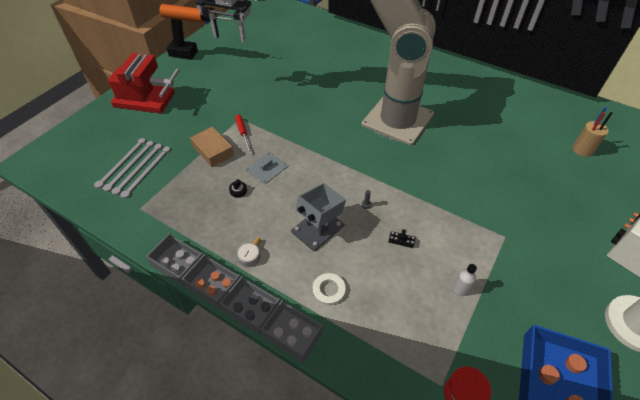

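Top view: box ≈(312,198), relay (235,228), coil (408,197), cover (402,240), with the bolt (284,250) between the relay and the robot. I'll write ray-cast helpers and look at an enlarged composite.

```bash
cat > h.py <<'E'
from station import robot
import cv2,numpy as np
def ray(c,px):
    K=np.array(c['K']);D=np.array(c['distortion'],float)
    p=cv2.undistortPoints(np.array(px,float).reshape(-1,1,2),K,D).reshape(-1,2)
    R=np.array(c['R']);t=np.array(c['t'])
    d=np.c_[p,np.ones(len(p))]@R
    return -R.T@t,d
def plane(c,px,z):
    o,d=ray(c,px);return o+d*((z-o[2])/d[:,2])[:,None]
def proj(c,X):
    return cv2.projectPoints(np.array(X,float).reshape(-1,3),cv2.Rodrigues(np.array(c['R']))[0],np.array(c['t']),np.array(c['K']),np.array(c['distortion'],float))[0].reshape(-1,2)
E
python3 - <<'E'
from h import *
c=robot.camera_info('top');im=cv2.imread('pics/top0.png')
for n,p,z in(('relay rib top',(235,228),46),('coil',(408,197),46),('cover',(402,240),4),('boxmouth',(314,197),136),('bolt',(284,250),67)):
    print(n,plane(c,[p],z).round())
def crop(x,y,w,h,s): return cv2.resize(im[y:y+h,x:x+w],None,fx=s,fy=s,interpolation=cv2.INTER_CUBIC)
a=np.hstack([crop(288,168,50,60,8),crop(380,212,50,60,8)])[:, :800]
b=np.hstack([crop(210,208,50,15*2,8)[:120*2],crop(384,180,50,30,8)])
a=cv2.resize(a,(600,360));b=cv2.resize(b,(600,180))
cv2.imwrite('pics/c1.png',np.vstack([a,b]))
E
```

```text
relay rib top [[484. 240.  46.]]
coil [[ 584. -275.   46.]]
cover [[ 457. -264.    4.]]
boxmouth [[565.   7. 136.]]
bolt [[421.  91.  67.]]
```

View pics/c1.png

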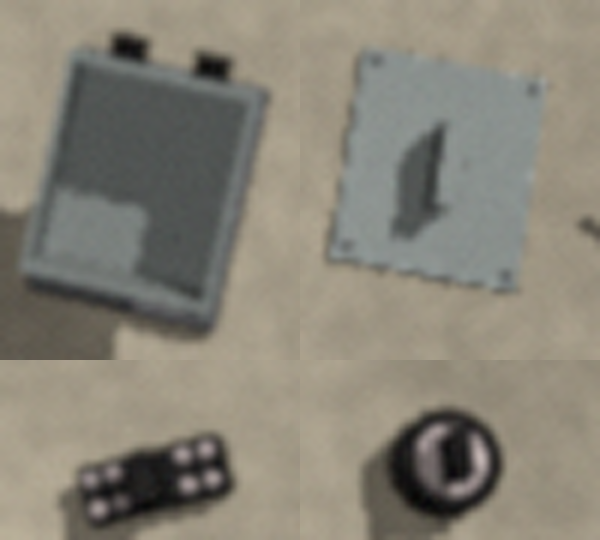

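Crops (6× scale): the box mouth's long side yaws about -12.5° and the cover about -10°. The relay's length runs along (0.22,-0.97). The coil's rib is unclear. I'll fly above the coil and look with the wrist camera.

```bash
python3 -m creep '[{"dx":50,"dy":40},{"dx":100,"dy":80},{"dx":145,"dy":115},{"dx":190,"dy":150},{"dx":230,"dy":185},{"dx":270,"dy":220},{"dx":310,"dy":255},{"dx":345,"dy":290}]' 1 20
python3 -m creep '[{"dx":30,"dy":30},{"dx":60,"dy":60},{"dx":60,"dy":60}]'
python3 - <<'E'
from h import *
c=robot.camera_info('wrist');s=robot.get_state()
p=robot.snapshot('wrist');cv2.imwrite('pics/w1.png',p[:,:,::-1])
o=-np.array(c['R']).T@np.array(c['t']);T=s['tcp_rot'];print(s['time'],s['tcp_pos'],o,'cam in tool',np.array(T).T@(o-s['tcp_pos']),s['force'])
np.savez('w1.npz',**{k:np.array(c[k]) for k in c})
E
```

```text
0.15 [ 158.16722945 -630.2605988   404.00456016] [ 227.27932436 -612.48288535  383.92527113] cam in tool [ 20.080905    -0.39902986 -71.36038562] [-0.06494871  0.18079834  0.57362668]schema error: expected keys dx, dy, dz, ax, ay, az
schema error: expected keys dx, dy, dz, ax, ay, az
```

View pics/w1.png

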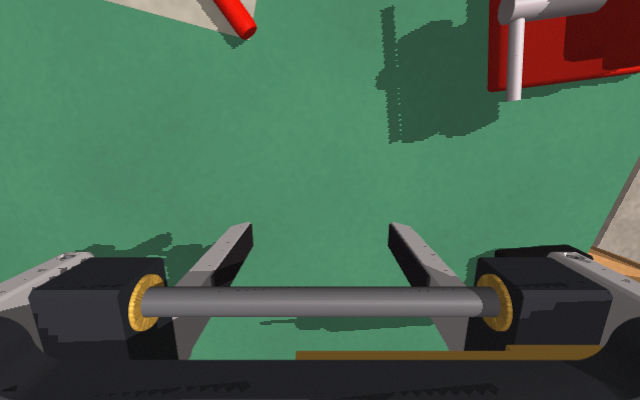

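Wrist view: only the fingers, at rows 230-350, plus bench. All six keys are required, so I'll redo the move.

```bash
python3 -m creep '[{"dx":35,"dy":33,"dz":0,"ax":0,"ay":0,"az":0},{"dx":69,"dy":65,"dz":0,"ax":0,"ay":0,"az":0},{"dx":103,"dy":98,"dz":0,"ax":0,"ay":0,"az":0},{"dx":137,"dy":130,"dz":0,"ax":0,"ay":0,"az":0},{"dx":171,"dy":163,"dz":0,"ax":0,"ay":0,"az":0},{"dx":205,"dy":195,"dz":0,"ax":0,"ay":0,"az":0},{"dx":239,"dy":228,"dz":0,"ax":0,"ay":0,"az":0},{"dx":273,"dy":260,"dz":0,"ax":0,"ay":0,"az":0}]' 1 20
python3 -m creep '[{"dx":35,"dy":33,"dz":0,"ax":0,"ay":0,"az":0},{"dx":70,"dy":66,"dz":0,"ax":0,"ay":0,"az":0},{"dx":105,"dy":99,"dz":0,"ax":0,"ay":0,"az":0},{"dx":109,"dy":100,"dz":0,"ax":0,"ay":0,"az":0},{"dx":109,"dy":100,"dz":0,"ax":0,"ay":0,"az":0},{"dx":109,"dy":100,"dz":0,"ax":0,"ay":0,"az":0}]'
cat >> h.py <<'E'
def shot(n,cam='wrist'):
    c=robot.camera_info(cam);s=robot.get_state();p=robot.snapshot(cam);cv2.imwrite(f'pics/{n}.png',p[:,:,::-1])
    np.savez(n+'.npz',**{k:np.array(c[k]) for k in c});np.set_printoptions(suppress=True,precision=3)
    print(s['time'],np.round(s['tcp_pos'],1),'jaw',np.round(np.array(s['tcp_rot'])[:,1],3),'x',np.round(np.array(s['tcp_rot'])[:,0],3),np.round(s['force'],1),round(s['gripper_width'],1))
def load(n): return np.load(n+'.npz')
E
python3 -c "from h import *;shot('w2')"
```

```text
time: 1.0
tcp_pos: [432.3, -368.7, 404.1]
tcp_rot: [[-0.0, 0.243, -0.97], [0.001, -0.97, -0.243], [-1.0, -0.001, 0.0]]
force: [0.6, -0.9, -0.2]
gripper_width: 94.0
time: 1.6
tcp_pos: [540.3, -269.9, 403.9]
tcp_rot: [[-0.002, 0.242, -0.97], [0.0, -0.97, -0.242], [-1.0, -0.001, 0.002]]
force: [-1.2, -0.6, 0.1]
gripper_width: 93.7
1.6 [ 540.3 -269.9  403.9] jaw [ 0.242 -0.97  -0.001] x [-0.002  0.    -1.   ] [-1.2 -0.6  0.1] 93.7
```

View pics/w2.png

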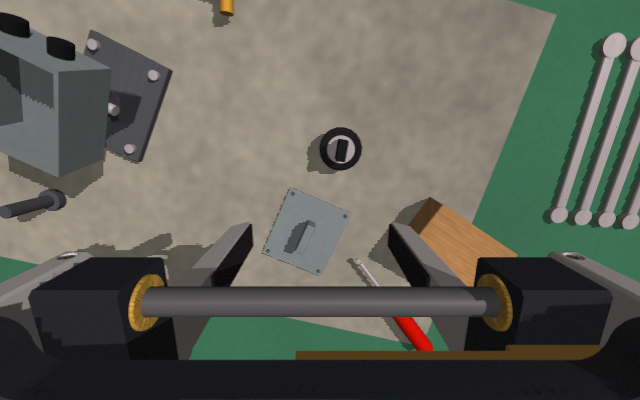

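Wrist view: coil at (341,149) with a dark rib on a white ring, cover corners at about (290,187), (350,214), (318,275) and (262,253), and the box at the left edge. I'll measure the coil and cover from contours.

Run:
```python
from h import *
c=load('w2');im=cv2.imread('pics/w2.png');g=cv2.cvtColor(im,6)
# coil: white ring blob
sub=g[115:185,305:375]
w=(sub>120).astype(np.uint8)
n,l,st,ce=cv2.connectedComponentsWithStats((sub<60).astype(np.uint8))
for i in range(1,n):
    if st[i,4]>40:
        ys,xs=np.where(l==i);pts=np.c_[xs+305,ys+115].astype(np.float32)
        r=cv2.minAreaRect(pts);b=cv2.boxPoints(r)
        print(st[i],r)
        for z in (22,46):
            B=plane(c,b,z);print(z,plane(c,[r[0]],z).round(1),[(B[k+1]-B[k]).round(1).tolist() for k in (0,1)])
cor=np.array([(290,187),(350,214),(318,275),(262,253)],np.float32).reshape(-1,1,2)
hsv=cv2.cvtColor(im,cv2.COLOR_BGR2HSV)
r=hsv[230,330];print('cover hsv',r,'bench',hsv[170,250])
m=((hsv[...,0]>80)&(hsv[...,0]<125)&(hsv[...,1]>15)).astype(np.uint8);m[:180]=0;m[282:]=0;m[:,:256]=0;m[:,360:]=0
m=cv2.morphologyEx(m,cv2.MORPH_CLOSE,np.ones((9,9)))
k=max(cv2.findContours(m,0,2)[0],key=cv2.contourArea)
P=plane(c,k.reshape(-1,2),4)[:,:2].astype(np.float32);print('cover',cv2.minAreaRect(P))
```

```text
[ 14  13  42  42 764] ((339.5, 148.5), (41.0, 41.0), 90.0)
22 [[ 590.2 -282.5   22. ]] [[12.6, -50.5, 0.0], [-50.3, -14.5, 0.0]]
46 [[ 591.5 -280.5   46. ]] [[11.7, -47.2, 0.0], [-47.0, -13.5, 0.0]]
[ 30  24  13  23 217] ((340.9324951171875, 149.9053955078125), (10.028338432312012, 21.536266326904297), 9.462321281433105)
22 [[ 588.9 -284.8   22. ]] [[27.3, 2.5, 0.0], [1.1, -12.9, 0.0]]
46 [[ 590.3 -282.6   46. ]] [[25.5, 2.3, 0.0], [1.0, -12.0, 0.0]]
cover hsv [ 95  12 132] bench [ 20  37 157]
cover ((444.7576904296875, -255.7473602294922), (36.60175704956055, 55.389503479003906), 83.01747131347656)
```

```bash
python3 -m creep '[{"dx":25,"dy":-6,"dz":-20,"ax":0,"ay":0,"az":-0.08},{"dx":50,"dy":-12.5,"dz":-50,"ax":0,"ay":0,"az":-0.16},{"dx":50,"dy":-12.5,"dz":-95,"ax":0,"ay":0,"az":-0.16},{"dx":50,"dy":-12.5,"dz":-140,"ax":0,"ay":0,"az":-0.16},{"dx":50,"dy":-12.5,"dz":-165,"ax":0,"ay":0,"az":-0.16},{"dx":50,"dy":-12.5,"dz":-181,"ax":0,"ay":0,"az":-0.16},{"dx":50,"dy":-12.5,"dz":-181,"ax":0,"ay":0,"az":-0.16},{"dx":50,"dy":-12.5,"dz":-181,"ax":0,"ay":0,"az":-0.16}]' 0.5 20
python3 -m creep '[{"dx":0,"dy":0,"dz":0,"ax":0,"ay":0,"az":0},{"dx":0,"dy":0,"dz":0,"ax":0,"ay":0,"az":0},{"dx":0,"dy":0,"dz":0,"ax":0,"ay":0,"az":0},{"dx":0,"dy":0,"dz":0,"ax":0,"ay":0,"az":0},{"dx":0,"dy":0,"dz":0,"ax":0,"ay":0,"az":0},{"dx":0,"dy":0,"dz":0,"ax":0,"ay":0,"az":0}]' 0 30
```

```text
time: 2.45
tcp_pos: [589.6, -284.3, 223.7]
tcp_rot: [[-0.001, 0.081, -0.997], [-0.001, -0.997, -0.081], [-1.0, 0.0, 0.001]]
force: [0.1, 0.1, 0.4]
gripper_width: 46.9
time: 3.05
tcp_pos: [589.6, -284.2, 223.8]
tcp_rot: [[-0.001, 0.081, -0.997], [-0.0, -0.997, -0.081], [-1.0, 0.0, 0.001]]
force: [-0.5, -0.2, 0.7]
gripper_width: 11.7
```

The coil is gripped at 11.7 mm. I'll lift it and go to a viewpoint over the box.

```bash
python3 -m creep '[{"dx":0,"dy":0,"dz":30,"ax":0,"ay":0,"az":0},{"dx":0,"dy":0,"dz":75,"ax":0,"ay":0,"az":0},{"dx":0,"dy":0,"dz":120,"ax":0,"ay":0,"az":0},{"dx":0,"dy":15,"dz":165,"ax":0,"ay":0,"az":-0.05},{"dx":-15,"dy":45,"dz":200,"ax":0,"ay":0,"az":-0.15},{"dx":-30,"dy":85,"dz":216,"ax":0,"ay":0,"az":-0.25},{"dx":-45,"dy":130,"dz":216,"ax":0,"ay":0,"az":-0.3},{"dx":-60,"dy":175,"dz":216,"ax":0,"ay":0,"az":-0.3}]'
python3 -m creep '[{"dx":-12,"dy":45,"dz":0,"ax":0,"ay":0,"az":0},{"dx":-20,"dy":70,"dz":0,"ax":0,"ay":0,"az":0},{"dx":-20,"dy":70,"dz":0,"ax":0,"ay":0,"az":0},{"dx":-20,"dy":70,"dz":0,"ax":0,"ay":0,"az":0}]'
python3 -c "from h import *;shot('b1')"
python3 -m creep '[{"dx":-5,"dy":45,"dz":0,"ax":0,"ay":0,"az":0},{"dx":-10,"dy":90,"dz":0,"ax":0,"ay":0,"az":0},{"dx":-10,"dy":120,"dz":0,"ax":0,"ay":0,"az":0},{"dx":-10,"dy":120,"dz":0,"ax":0,"ay":0,"az":0},{"dx":-10,"dy":120,"dz":0,"ax":0,"ay":0,"az":0}]'
python3 - <<'E'
from h import *
shot('b2')
a=cv2.imread('pics/b1.png')[:300,100:600];b=cv2.imread('pics/b2.png')[:300,100:600];cv2.imwrite('pics/b12.png',np.vstack([a,b]))
E
```

```text
time: 3.85
tcp_pos: [528.6, -107.7, 440.1]
tcp_rot: [[-0.0, -0.219, -0.976], [-0.0, -0.976, 0.219], [-1.0, 0.0, 0.0]]
force: [1.1, 1.1, -2.4]
gripper_width: 11.6
time: 4.25
tcp_pos: [508.4, -37.4, 440.0]
tcp_rot: [[-0.0, -0.218, -0.976], [-0.001, -0.976, 0.218], [-1.0, 0.001, 0.0]]
force: [-0.4, -0.4, -2.6]
gripper_width: 11.5
4.25 [508.4 -37.4 440. ] jaw [-0.218 -0.976  0.001] x [-0.    -0.001 -1.   ] [-0.4 -0.4 -2.6] 11.5
time: 4.8
tcp_pos: [499.1, 80.5, 439.7]
tcp_rot: [[-0.0, -0.22, -0.975], [-0.002, -0.975, 0.22], [-1.0, 0.002, -0.0]]
force: [0.0, -1.5, -4.0]
gripper_width: 11.7
4.8 [499.1  80.5 439.7] jaw [-0.22  -0.975  0.002] x [-0.    -0.002 -1.   ] [ 0.  -1.5 -4. ] 11.7
```

View pics/b12.png

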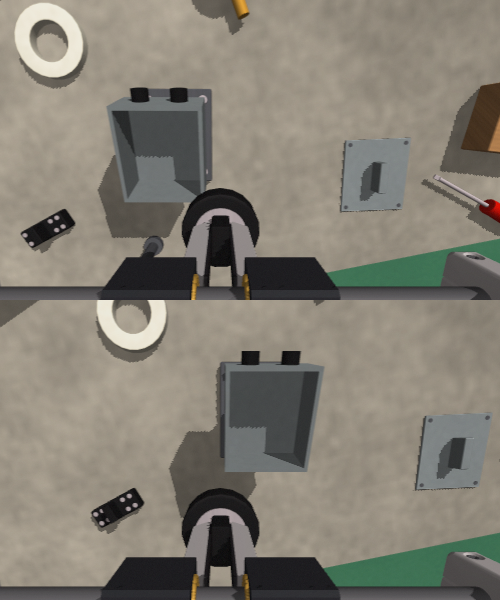

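View b1 (column offset 100): the box mouth spans about (108..205, 97..203). In b2 it spans about (222..323, 362..472) minus the 300 row offset. I'll enlarge both for the corners.

Run:
```python
import cv2,numpy as np
a=cv2.imread('pics/b1.png')[85:215,195:315];b=cv2.imread('pics/b2.png')[50:180,310:430]
f=lambda i:cv2.resize(i,None,fx=3.3333,fy=3.3333*1.2,interpolation=cv2.INTER_CUBIC)
o=np.hstack([cv2.resize(i,(400,433),interpolation=cv2.INTER_CUBIC) for i in(a,b)]);cv2.imwrite('pics/b12z.png',o)
```

```text
(no output)
```

View pics/b12z.png

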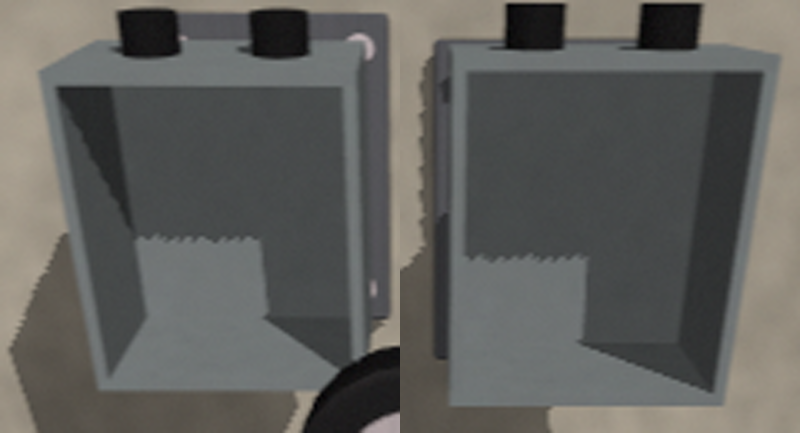

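Run:
```python
from h import *
A,B=load('b1'),load('b2');np.set_printoptions(suppress=True,precision=2)
pa=lambda u,v:(195+u*.3-.35,85+v*.3002-.35)
pb=lambda u,v:(310+u*.3-.35,50+v*.3002-.35)
def tri(a,b):
    o1,d1=ray(A,[a]);o2,d2=ray(B,[b]);d1=d1[0];d2=d2[0]
    s=np.linalg.lstsq(np.c_[d1,-d2],o2-o1,rcond=None)[0];p,q=o1+s[0]*d1,o2+s[1]*d2
    return (p+q)/2,np.linalg.norm(p-q)
P={}
for n,a,b in(('TLi',pa(58,87),pb(68,71)),('TRi',pa(343,87),pb(364,71)),('BLo',pa(98,390),pb(50,405)),('TLo',pa(40,72),pb(50,57)),('BRi',pa(353,372),pb(314,393))):
    P[n]=tri(a,b);print(n,*P[n])
T=lambda k:P[k][0]
print('TLTR',np.linalg.norm(T('TLi')-T('TRi')),T('TLi')-T('TRi'))
v=T('TLo')-T('BLo');print('long',np.linalg.norm(v),np.degrees(np.arcsin(v[2]/104)),v)
v=T('TRi')-T('BRi');print('longR',np.linalg.norm(v),np.degrees(np.arcsin(v[2]/96)),v)
```

```text
TLi [616.22  44.24 144.46] 0.39324638235430054
TRi [598.27 -35.32 145.17] 0.046706009634949745
BLo [523.35  69.6  121.32] 0.1920581823811625
TLo [621.17  48.27 143.53] 0.008332038783074687
BRi [509.16 -15.35 120.02] 2.6676236307147363
TLTR 81.56405209936541 [17.95 79.56 -0.7 ]
long 102.55207927983474 12.326660429663516 [ 97.82 -21.33  22.2 ]
longR 94.7153252676243 15.187762941214714 [ 89.1  -19.98  25.15]
```

The slope comes out at about 13.3° (12.3–15.2), yaw at -12.5° and the mouth centre at about (562,14.6,134). The heights agree with the pivot geometry. I'll tilt and go above the low end of the box.

```bash
python3 -m creep '[{"dx":-5,"dy":-25,"dz":-10,"ax":-0.025,"ay":-0.113,"az":0},{"dx":-9.3,"dy":-49.8,"dz":-35,"ax":-0.05,"ay":-0.2265,"az":0},{"dx":-9.3,"dy":-49.8,"dz":-72.8,"ax":-0.05,"ay":-0.2265,"az":0},{"dx":-9.3,"dy":-49.8,"dz":-72.8,"ax":-0.05,"ay":-0.2265,"az":0},{"dx":-9.3,"dy":-49.8,"dz":-72.8,"ax":-0.05,"ay":-0.2265,"az":0}]'
```

```text
time: 5.35
tcp_pos: [490.3, 28.6, 367.1]
tcp_rot: [[0.223, -0.225, -0.949], [-0.053, -0.974, 0.218], [-0.973, 0.002, -0.229]]
force: [0.1, -0.4, -2.7]
gripper_width: 11.6
```

```bash
python3 -m creep '[{"dx":3,"dy":1.5,"dz":-15,"ax":0,"ay":0,"az":0},{"dx":6,"dy":1,"dz":-29,"ax":0,"ay":0,"az":0},{"dx":9,"dy":0,"dz":-42,"ax":0,"ay":0,"az":0},{"dx":12,"dy":-0.7,"dz":-55,"ax":0,"ay":0,"az":0},{"dx":14.5,"dy":-1.3,"dz":-65,"ax":0,"ay":0,"az":0},{"dx":14.5,"dy":-1.3,"dz":-65.4,"ax":0,"ay":0,"az":0},{"dx":14.5,"dy":-1.3,"dz":-65.4,"ax":0,"ay":0,"az":0}]'
```

```text
time: 6.05
tcp_pos: [505.3, 27.3, 302.4]
tcp_rot: [[0.224, -0.225, -0.948], [-0.053, -0.974, 0.219], [-0.973, 0.002, -0.23]]
force: [-0.1, -0.5, -2.3]
gripper_width: 11.7
```

```bash
python3 -m creep '[{"dx":0.4,"dy":0,"dz":-1.5,"ax":0,"ay":0,"az":0},{"dx":0.7,"dy":-0.1,"dz":-3,"ax":0,"ay":0,"az":0},{"dx":0.7,"dy":-0.1,"dz":-3,"ax":0,"ay":0,"az":0}]'
python3 -m creep '[{"dx":0.2,"dy":0,"dz":-0.8,"ax":0,"ay":0,"az":0},{"dx":0.4,"dy":0,"dz":-1.5,"ax":0,"ay":0,"az":0},{"dx":0.4,"dy":0,"dz":-1.5,"ax":0,"ay":0,"az":0}]'
```

```text
time: 6.35
tcp_pos: [506.1, 27.2, 299.7]
tcp_rot: [[0.224, -0.225, -0.948], [-0.053, -0.974, 0.219], [-0.973, 0.001, -0.231]]
force: [0.2, 0.4, -2.8]
gripper_width: 11.6
time: 6.65
tcp_pos: [506.4, 27.2, 298.5]
tcp_rot: [[0.225, -0.225, -0.948], [-0.053, -0.974, 0.219], [-0.973, 0.001, -0.231]]
force: [-2.1, -0.2, 0.8]
gripper_width: 12.1
```

Floor contact is at the predicted height. I'll release, back out, and measure the relay from the b1/b2 images I already have.

```bash
python3 -m creep '[{"dx":0,"dy":0,"dz":0,"ax":0,"ay":0,"az":0},{"dx":0,"dy":0,"dz":0,"ax":0,"ay":0,"az":0},{"dx":0,"dy":0,"dz":0,"ax":0,"ay":0,"az":0},{"dx":-4.6,"dy":1,"dz":20,"ax":0,"ay":0,"az":0},{"dx":-11.5,"dy":2.5,"dz":50,"ax":0,"ay":0,"az":0},{"dx":-20,"dy":4.5,"dz":87,"ax":0,"ay":0,"az":0},{"dx":-20,"dy":4.5,"dz":120,"ax":0,"ay":0,"az":0},{"dx":-20,"dy":4.5,"dz":130,"ax":0,"ay":0,"az":0}]' 0.3 20
python3 - <<'E'
from h import *
shot('b3')
for n,(x0,y0) in(('b1',(115,200)),('b2',(180,180))):
    c=load(n);g=cv2.cvtColor(cv2.imread(f'pics/{n}.png'),6)[y0:y0+60,x0:x0+75]
    m=(g<70).astype(np.uint8);m=cv2.morphologyEx(m,cv2.MORPH_CLOSE,np.ones((5,5)))
    for k in cv2.findContours(m,0,2)[0]:
        if cv2.contourArea(k)>300:
            r=cv2.minAreaRect(plane(c,k.reshape(-1,2)+[x0,y0],20)[:,:2].astype(np.float32));print(n,r)
            b=cv2.boxPoints(r);print(b[1]-b[0],b[2]-b[1])
    w=(g>120).astype(np.uint8);cc=cv2.connectedComponentsWithStats(w)
    print([(plane(c,[cc[3][i]+[x0,y0]],22)[0,:2].round(1).tolist(),int(cc[2][i,4])) for i in range(1,cc[0]) if 4<cc[2][i,4]<80])
E
```

```text
time: 7.45
tcp_pos: [487.2, 31.7, 431.9]
tcp_rot: [[0.231, -0.225, -0.947], [-0.052, -0.974, 0.219], [-0.972, -0.001, -0.237]]
force: [0.8, 0.3, 0.1]
gripper_width: 28.7
7.45 [487.2  31.7 431.9] jaw [-0.225 -0.974 -0.001] x [ 0.231 -0.052 -0.972] [0.8 0.3 0.1] 28.7
b1 ((489.8806457519531, 238.34121704101562), (30.2731990814209, 84.5845718383789), 15.442529678344727)
[ 22.522 -81.531] [29.18   8.061]
[([504.2, 217.7], 14), ([501.4, 229.2], 14), ([489.1, 213.4], 12), ([485.7, 225.0], 17)]
b2 ((489.1175537109375, 241.0477294921875), (31.39379119873047, 79.78990936279297), 15.608516693115234)
[ 21.469 -76.847] [30.236  8.447]
[([504.1, 217.2], 16), ([500.6, 229.2], 16), ([488.8, 213.0], 14), ([485.3, 224.7], 16), ([490.9, 265.3], 8), ([488.1, 275.0], 13), ([472.6, 270.7], 14)]
```

View pics/b3.png

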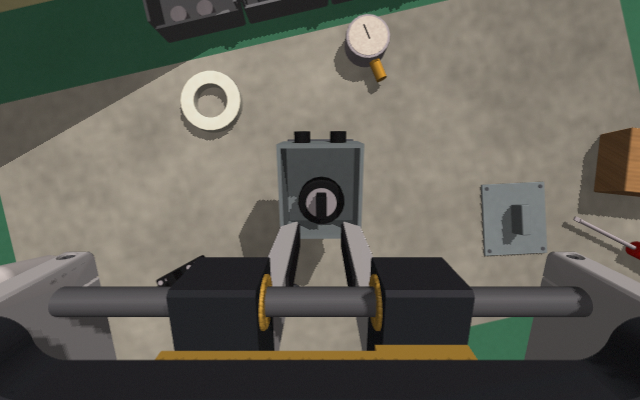

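Wrist view: the coil lies flat at the low end of the box (rib at (321,205)). The relay centre from the dots is (488.4,244.0), with its y axis at -74.4°.

```bash
cat >> h.py <<'E'
from scipy.spatial.transform import Rotation as Ro
def down(deg,tilt=0):
    # tool down with jaw at angle deg; tilt>0: fingers lean (about jaw axis) towards -z_tool side
    a=np.radians(deg);y=np.array([np.cos(a),np.sin(a),0]);x=np.array([0,0,-1.]);
    R=np.c_[x,y,np.cross(x,y)]
    return Ro.from_rotvec(np.radians(tilt)*y).as_matrix()@R
def go(pos,R):
    s=robot.get_state();v=Ro.from_matrix(R@np.array(s['tcp_rot']).T).as_rotvec()
    print('d',np.round(np.array(pos)-s['tcp_pos'],1),'a',np.round(v,4),'t',s['time'])
E
python3 -c "
from h import *
go([488.4,244,300],down(-74.4))"
```

```text
d [   1.1  212.3 -131.7] a [-0.007   0.2414  0.4968] t 7.5
```

```bash
python3 -m creep '[{"dx":0,"dy":40,"dz":0,"ax":-0.002,"ay":0.06,"az":0.124},{"dx":0,"dy":85,"dz":0,"ax":-0.004,"ay":0.12,"az":0.248},{"dx":1,"dy":130,"dz":-15,"ax":-0.005,"ay":0.18,"az":0.372},{"dx":1.1,"dy":175,"dz":-40,"ax":-0.007,"ay":0.2414,"az":0.4968},{"dx":1.1,"dy":212.3,"dz":-70,"ax":-0.007,"ay":0.2414,"az":0.4968},{"dx":1.1,"dy":212.3,"dz":-115,"ax":-0.007,"ay":0.2414,"az":0.4968},{"dx":1.1,"dy":212.3,"dz":-131,"ax":-0.007,"ay":0.2414,"az":0.4968},{"dx":1.1,"dy":212.3,"dz":-131,"ax":-0.007,"ay":0.2414,"az":0.4968}]' 0.5
python3 -c "
from h import *
go([488.4,244,223.5],down(-74.4))"
```

```text
time: 8.3
tcp_pos: [486.8, 243.5, 296.5]
tcp_rot: [[-0.008, 0.269, -0.963], [-0.004, -0.963, -0.269], [-1.0, 0.002, 0.008]]
force: [-1.1, 0.5, 0.1]
gripper_width: 46.6
d [  1.6   0.5 -73. ] a [ 0.0039 -0.0075 -0.0005] t 8.3
```

```bash
python3 -m creep '[{"dx":1.6,"dy":0.5,"dz":-30,"ax":0.004,"ay":-0.0075,"az":0},{"dx":1.6,"dy":0.5,"dz":-55,"ax":0.004,"ay":-0.0075,"az":0},{"dx":1.6,"dy":0.5,"dz":-68,"ax":0.004,"ay":-0.0075,"az":0},{"dx":1.6,"dy":0.5,"dz":-73,"ax":0.004,"ay":-0.0075,"az":0},{"dx":1.6,"dy":0.5,"dz":-73,"ax":0.004,"ay":-0.0075,"az":0},{"dx":1.6,"dy":0.5,"dz":-73,"ax":0.004,"ay":-0.0075,"az":0}]'
python3 -m creep '[{"dx":0,"dy":0,"dz":0,"ax":0,"ay":0,"az":0},{"dx":0,"dy":0,"dz":0,"ax":0,"ay":0,"az":0},{"dx":0,"dy":0,"dz":0,"ax":0,"ay":0,"az":0},{"dx":0,"dy":0,"dz":0,"ax":0,"ay":0,"az":0},{"dx":0,"dy":0,"dz":0,"ax":0,"ay":0,"az":0},{"dx":0,"dy":0,"dz":0,"ax":0,"ay":0,"az":0}]' 0 30
```

```text
time: 8.9
tcp_pos: [489.0, 244.2, 224.5]
tcp_rot: [[0.002, 0.269, -0.963], [0.001, -0.963, -0.269], [-1.0, -0.0, -0.002]]
force: [-0.1, -0.6, -0.4]
gripper_width: 46.9
time: 9.5
tcp_pos: [489.0, 244.2, 224.7]
tcp_rot: [[0.002, 0.269, -0.963], [0.001, -0.963, -0.269], [-1.0, -0.0, -0.002]]
force: [-0.4, -0.4, 1.8]
gripper_width: 11.5
```

```bash
python3 -m creep '[{"dx":0,"dy":0,"dz":30,"ax":0,"ay":0,"az":0},{"dx":0,"dy":0,"dz":75,"ax":0,"ay":0,"az":0},{"dx":0,"dy":0,"dz":120,"ax":0,"ay":0,"az":0},{"dx":0,"dy":0,"dz":165,"ax":0,"ay":0,"az":0},{"dx":0,"dy":-20,"dz":205,"ax":0,"ay":0,"az":-0.1},{"dx":0,"dy":-60,"dz":215,"ax":0,"ay":0,"az":-0.2},{"dx":0,"dy":-105,"dz":215,"ax":0,"ay":0,"az":-0.33},{"dx":0,"dy":-105,"dz":215,"ax":0,"ay":0,"az":-0.33}]'
cat >> h.py <<'E'
M=np.array([562.2,14.6,134.]);TH=13.3;YW=-12.6
def boxf(th=None):
    th=np.radians(TH if th is None else th);w=np.radians(YW)
    x=np.array([np.cos(w)*np.cos(th),np.sin(w)*np.cos(th),np.sin(th)]);y=np.array([-np.sin(w),np.cos(w),0])
    return np.c_[x,y,np.cross(x,y)]
def tool(th=None):
    B=boxf(th);return np.c_[-B[:,2],-B[:,1],np.cross(-B[:,2],-B[:,1])]
def boxp(x,y,z,th=None): return M+boxf(th)@[x,y,z]
E
python3 - <<'E'
from h import *
c=load('b3');g=cv2.cvtColor(cv2.imread('pics/b3.png'),6)
m=(g[165:240,285:358]<45).astype(np.uint8);m=cv2.morphologyEx(m,cv2.MORPH_CLOSE,np.ones((3,3)))
k=max(cv2.findContours(m,0,2)[0],key=cv2.contourArea);(cx,cy),r=cv2.minEnclosingCircle(k);print(cx+285,cy+165,r)
o,d=ray(c,[(cx+285,cy+165)]);B=boxf();n=B[:,2]
p=o+d[0]*(((M-30*n-o)@n)/(d[0]@n));print('coil in box',(p-M)@B)
print('pred inner corners',proj(c,[boxp(a,b,0) for a,b in((48,41),(48,-41),(-48,41),(-48,-41))]).round(1).tolist())
go(boxp(28.5,0,-50+224.7+70),tool())
E
```

```text
time: 10.3
tcp_pos: [488.9, 132.5, 440.1]
tcp_rot: [[0.002, -0.069, -0.998], [-0.004, -0.998, 0.069], [-1.0, 0.004, -0.002]]
force: [0.6, -0.5, -1.4]
gripper_width: 11.9
320.8532257080078 200.0226173400879 23.755123138427734
coil in box [-15.58482707  -0.16303074 -30.        ]
pred inner corners [[280.5, 147.5], [360.2, 147.0], [284.1, 235.2], [357.9, 234.6]]
d [  45.5 -111.7  -61.4] a [-0.0291 -0.2283 -0.1495] t 10.3
```

```bash
python3 -m creep '[{"dx":15,"dy":-35,"dz":0,"ax":-0.009,"ay":-0.07,"az":-0.05},{"dx":30,"dy":-75,"dz":0,"ax":-0.019,"ay":-0.15,"az":-0.1},{"dx":47.4,"dy":-112.1,"dz":-20,"ax":-0.0291,"ay":-0.2283,"az":-0.1495},{"dx":47.4,"dy":-112.1,"dz":-60.9,"ax":-0.0291,"ay":-0.2283,"az":-0.1495},{"dx":47.4,"dy":-112.1,"dz":-60.9,"ax":-0.0291,"ay":-0.2283,"az":-0.1495},{"dx":47.4,"dy":-112.1,"dz":-60.9,"ax":-0.0291,"ay":-0.2283,"az":-0.1495}]'
python3 - <<'E'
from h import *
shot('b4');c=load('b4');print('inner',proj(c,[boxp(a,b,0) for a,b in((48,41),(48,-41),(-48,41),(-48,-41))]).round(1).tolist())
go(boxp(30.5,0,-50+224.7+3),tool())
cv2.imwrite('pics/b4z.png',cv2.resize(cv2.imread('pics/b4.png')[100:300,220:420],(600,600),interpolation=cv2.INTER_CUBIC))
E
```

```text
time: 10.9
tcp_pos: [536.0, 21.3, 378.7]
tcp_rot: [[0.222, -0.217, -0.951], [-0.05, -0.976, 0.211], [-0.974, 0.0, -0.227]]
force: [-0.1, -0.1, -1.7]
gripper_width: 11.1
10.9 [536.   21.3 378.7] jaw [-0.217 -0.976  0.   ] x [ 0.222 -0.05  -0.974] [-0.1 -0.1 -1.7] 11.1
inner [[272.5, 192.9], [370.7, 193.0], [276.9, 294.3], [365.8, 294.4]]
d [ 14.7  -4.5 -65.9] a [-0.001  0.    -0.002] t 10.95
```

View pics/b4z.png

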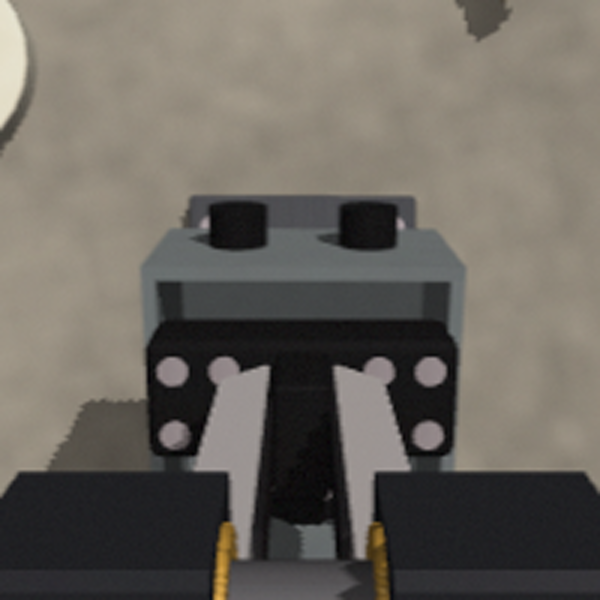

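The box edges at (157,280) and (450,280) in the zoom match the prediction to under a pixel, and the relay is centred over the opening. Descending.

```bash
python3 -m creep '[{"dx":3,"dy":-1,"dz":-15,"ax":0,"ay":0,"az":0},{"dx":6,"dy":-2,"dz":-28,"ax":0,"ay":0,"az":0},{"dx":9,"dy":-2.8,"dz":-41,"ax":0,"ay":0,"az":0},{"dx":12,"dy":-3.7,"dz":-54,"ax":0,"ay":0,"az":0},{"dx":14.5,"dy":-4.5,"dz":-64,"ax":0,"ay":0,"az":0},{"dx":14.7,"dy":-4.5,"dz":-65.9,"ax":0,"ay":0,"az":0},{"dx":14.7,"dy":-4.5,"dz":-65.9,"ax":0,"ay":0,"az":0}]'
python3 -m creep '[{"dx":0.4,"dy":0,"dz":-1.5,"ax":0,"ay":0,"az":0},{"dx":0.6,"dy":-0.1,"dz":-2.7,"ax":0,"ay":0,"az":0},{"dx":0.6,"dy":-0.1,"dz":-2.7,"ax":0,"ay":0,"az":0}]'
python3 -c "
from h import *
go(boxp(30.5,0,-50+224.7),tool())"
```

```text
time: 11.65
tcp_pos: [551.2, 17.0, 313.5]
tcp_rot: [[0.224, -0.216, -0.95], [-0.049, -0.976, 0.211], [-0.973, -0.0, -0.229]]
force: [0.0, -0.7, -1.6]
gripper_width: 11.9
time: 11.95
tcp_pos: [551.9, 16.9, 311.7]
tcp_rot: [[0.225, -0.216, -0.95], [-0.049, -0.976, 0.211], [-0.973, -0.001, -0.23]]
force: [-2.3, 0.5, 3.9]
gripper_width: 12.1
d [ 0.  -0.1 -0.6] a [-0.0008  0.0003 -0.002 ] t 11.95
```

```bash
python3 -m creep '[{"dx":0,"dy":0,"dz":0,"ax":0,"ay":0,"az":0},{"dx":0,"dy":0,"dz":0,"ax":0,"ay":0,"az":0},{"dx":0,"dy":0,"dz":0,"ax":0,"ay":0,"az":0},{"dx":-4.6,"dy":1,"dz":20,"ax":0,"ay":0,"az":0},{"dx":-11.5,"dy":2.5,"dz":50,"ax":0,"ay":0,"az":0},{"dx":-18,"dy":4,"dz":78,"ax":0,"ay":0,"az":0},{"dx":-18,"dy":4,"dz":78,"ax":0,"ay":0,"az":0}]' 0.3 20
python3 - <<'E'
from h import *
shot('b5')
cv2.imwrite('pics/b5z.png',cv2.resize(cv2.imread('pics/b5.png')[130:330,220:420],(600,600),interpolation=cv2.INTER_CUBIC))
go(boxp(46,0,199+5),tool());go(boxp(-46,0,199+5),tool())
E
```

```text
time: 12.65
tcp_pos: [534.6, 21.0, 393.0]
tcp_rot: [[0.231, -0.216, -0.949], [-0.048, -0.976, 0.211], [-0.972, -0.003, -0.236]]
force: [1.1, 0.9, 0.5]
gripper_width: 28.0
12.65 [534.6  21.  393. ] jaw [-0.216 -0.976 -0.003] x [ 0.231 -0.048 -0.972] [1.1 0.9 0.5] 28.0
d [ 25.8  -6.  -48.2] a [-0.001  0.004 -0.002] t 12.7
d [-61.6  13.6 -69.3] a [-0.001  0.004 -0.002] t 12.7
```

View pics/b5z.png

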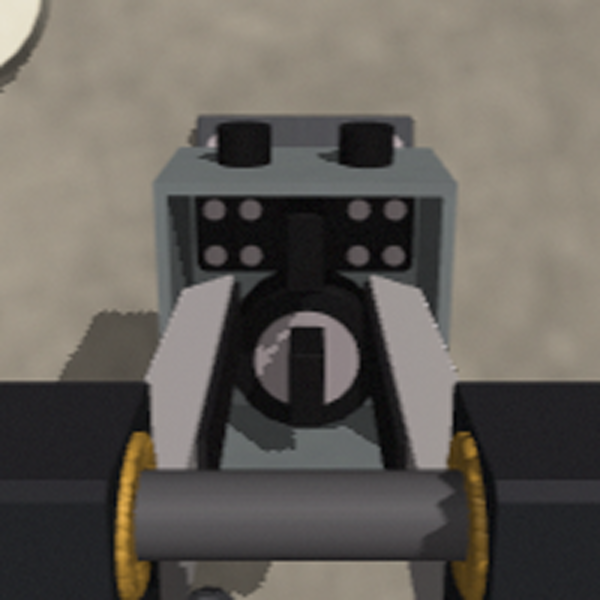

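Both parts are side by side and flat: relay at the high end, coil below it. Now I'll close the fingers and feel the rim at the high and low ends.

```bash
python3 -m creep '[{"dx":12,"dy":-3,"dz":0,"ax":0,"ay":0.002,"az":0},{"dx":20,"dy":-5,"dz":-15,"ax":-0.001,"ay":0.004,"az":-0.002},{"dx":25.8,"dy":-6,"dz":-35,"ax":-0.001,"ay":0.004,"az":-0.002},{"dx":25.8,"dy":-6,"dz":-48.2,"ax":-0.001,"ay":0.004,"az":-0.002},{"dx":25.8,"dy":-6,"dz":-48.2,"ax":-0.001,"ay":0.004,"az":-0.002},{"dx":25.8,"dy":-6,"dz":-48.2,"ax":-0.001,"ay":0.004,"az":-0.002}]' 0 20
python3 -m creep '[{"dx":0.4,"dy":0,"dz":-1.5,"ax":0,"ay":0,"az":0},{"dx":0.7,"dy":-0.1,"dz":-3,"ax":0,"ay":0,"az":0},{"dx":0.7,"dy":-0.1,"dz":-3,"ax":0,"ay":0,"az":0}]'
for i in 1 2 3 ; do python3 -m creep '[{"dx":0.2,"dy":0,"dz":-0.8,"ax":0,"ay":0,"az":0},{"dx":0.2,"dy":0,"dz":-0.8,"ax":0,"ay":0,"az":0}]'; done
```

```text
time: 13.3
tcp_pos: [559.8, 14.9, 342.2]
tcp_rot: [[0.223, -0.218, -0.95], [-0.05, -0.976, 0.212], [-0.974, 0.0, -0.228]]
force: [-0.2, -0.5, 0.5]
gripper_width: 0.3
time: 13.6
tcp_pos: [560.4, 14.9, 339.5]
tcp_rot: [[0.223, -0.218, -0.95], [-0.05, -0.976, 0.212], [-0.974, 0.0, -0.228]]
force: [-0.7, 0.3, 1.1]
gripper_width: 0.7
time: 13.8
tcp_pos: [560.5, 14.9, 339.3]
tcp_rot: [[0.223, -0.218, -0.95], [-0.05, -0.976, 0.212], [-0.974, 0.0, -0.229]]
force: [-3.0, 0.5, 5.7]
gripper_width: 0.7
time: 14.0
tcp_pos: [560.4, 14.8, 339.3]
tcp_rot: [[0.223, -0.218, -0.95], [-0.05, -0.976, 0.212], [-0.973, -0.0, -0.229]]
force: [-3.1, 0.8, 5.4]
gripper_width: 0.8
time: 14.2
tcp_pos: [560.4, 14.8, 339.2]
tcp_rot: [[0.224, -0.218, -0.95], [-0.05, -0.976, 0.213], [-0.973, -0.0, -0.229]]
force: [-4.2, 0.8, 6.0]
gripper_width: 0.3
```

```bash
python3 -m creep '[{"dx":-3,"dy":0.7,"dz":14,"ax":0,"ay":0,"az":0},{"dx":-45,"dy":10,"dz":5,"ax":0,"ay":0,"az":0},{"dx":-88.5,"dy":19.8,"dz":-14,"ax":0,"ay":0,"az":0},{"dx":-88.5,"dy":19.8,"dz":-16.2,"ax":0,"ay":0,"az":0},{"dx":-88.5,"dy":19.8,"dz":-16.2,"ax":0,"ay":0,"az":0}]' 0 20
python3 -m creep '[{"dx":0.4,"dy":0,"dz":-1.5,"ax":0,"ay":0,"az":0},{"dx":0.7,"dy":-0.1,"dz":-3,"ax":0,"ay":0,"az":0},{"dx":0.7,"dy":-0.1,"dz":-3,"ax":0,"ay":0,"az":0}]'
for i in 1 2 3 4; do python3 -m creep '[{"dx":0.2,"dy":0,"dz":-0.8,"ax":0,"ay":0,"az":0},{"dx":0.2,"dy":0,"dz":-0.8,"ax":0,"ay":0,"az":0}]'; done
```

```text
time: 14.7
tcp_pos: [471.2, 34.9, 322.8]
tcp_rot: [[0.223, -0.217, -0.95], [-0.049, -0.976, 0.212], [-0.974, -0.0, -0.228]]
force: [1.8, 0.2, -0.5]
gripper_width: 0.3
time: 15.0
tcp_pos: [472.9, 34.6, 320.0]
tcp_rot: [[0.224, -0.218, -0.95], [-0.049, -0.976, 0.212], [-0.973, -0.0, -0.229]]
force: [-0.1, -0.1, -0.5]
gripper_width: 0.6
time: 15.2
tcp_pos: [473.6, 34.5, 319.2]
tcp_rot: [[0.225, -0.218, -0.95], [-0.05, -0.976, 0.212], [-0.973, -0.001, -0.23]]
force: [0.3, -0.3, 0.9]
gripper_width: 0.1
time: 15.4
tcp_pos: [473.9, 34.4, 318.3]
tcp_rot: [[0.225, -0.218, -0.95], [-0.05, -0.976, 0.213], [-0.973, -0.001, -0.23]]
force: [-0.2, -0.6, 0.2]
gripper_width: 0.4
time: 15.6
tcp_pos: [474.1, 34.4, 317.4]
tcp_rot: [[0.224, -0.218, -0.95], [-0.05, -0.976, 0.212], [-0.973, -0.001, -0.23]]
force: [0.4, 0.3, -0.7]
gripper_width: 0.4
time: 15.8
tcp_pos: [474.3, 34.5, 316.5]
tcp_rot: [[0.224, -0.218, -0.95], [-0.05, -0.976, 0.212], [-0.973, -0.0, -0.23]]
force: [-0.2, 0.2, 0.3]
gripper_width: 0.4
```

```bash
for i in 1 2 3 4; do python3 -m creep '[{"dx":0.1,"dy":0,"dz":-0.8,"ax":0,"ay":0,"az":0},{"dx":0.1,"dy":0,"dz":-0.8,"ax":0,"ay":0,"az":0}]' | egrep 'pos|force'; done
```

```text
tcp_pos: [474.4, 34.4, 315.9]
force: [-0.1, 0.3, 2.7]
tcp_pos: [474.4, 34.4, 315.7]
force: [-3.5, 0.1, 8.7]
tcp_pos: [474.3, 34.4, 315.6]
force: [-4.1, -0.5, 11.0]
tcp_pos: [474.2, 34.3, 315.5]
force: [-3.8, 1.0, 11.3]
```

The feel gives a slope of about 14.8° and a mouth height of 133.6, which agrees with the pivot geometry (133.5). I'll back off and go look at the cover.

```bash
sed -i 's/^M=.*/M=np.array([562.2,14.6,133.6]);TH=14.8;YW=-12.6/' h.py
python3 -m creep '[{"dx":-4.6,"dy":1,"dz":20,"ax":0,"ay":0,"az":0},{"dx":-11.5,"dy":2.5,"dz":60,"ax":0,"ay":0,"az":0},{"dx":-15,"dy":-30,"dz":90,"ax":0,"ay":0,"az":0},{"dx":-20,"dy":-75,"dz":90,"ax":0,"ay":0,"az":0},{"dx":-30,"dy":-120,"dz":80,"ax":0,"ay":0,"az":0},{"dx":-40,"dy":-165,"dz":50,"ax":0.02,"ay":0.1,"az":0},{"dx":-50,"dy":-210,"dz":20,"ax":0.045,"ay":0.2,"az":0},{"dx":-50,"dy":-210,"dz":20,"ax":0.045,"ay":0.2,"az":0}]' 0.5 20
python3 - <<'E'
from h import *
c=load('w2');P=plane(c,[(290,187),(350,214),(318,275),(262,253)],4);print(P.round(1),P.mean(0).round(1))
for k in range(4):
    v=P[(k+1)%4]-P[k];print(np.linalg.norm(v).round(1),np.degrees(np.arctan2(v[1],v[0])).round(1))
print(robot.get_state()['tcp_pos'])
go([P.mean(0)[0]-70,P.mean(0)[1]+14,310],down(-102))
E
```

```text
time: 17.4
tcp_pos: [422.6, -180.4, 333.2]
tcp_rot: [[0.022, -0.227, -0.974], [-0.005, -0.974, 0.227], [-1.0, -0.0, -0.023]]
force: [-1.0, -0.5, -0.2]
gripper_width: 47.4
[[ 520.9 -230.3    4. ]
 [ 502.9 -322.8    4. ]
 [ 396.8 -301.4    4. ]
 [ 412.1 -211.3    4. ]] [ 458.2 -266.4    4. ]
94.2 -101.0
108.2 168.6
91.4 80.4
110.4 -9.9
[ 422.62794625 -180.38275819  333.19419024]
d [-34.4 -72.1 -23.2] a [0.0047 0.0224 0.0192] t 17.4
```

```bash
python3 -m creep '[{"dx":-18,"dy":-38,"dz":-10,"ax":0.004,"ay":0.022,"az":0.02},{"dx":-34,"dy":-72,"dz":-23,"ax":0.005,"ay":0.022,"az":0.02},{"dx":-34,"dy":-72,"dz":-23,"ax":0.005,"ay":0.022,"az":0.02},{"dx":-34,"dy":-72,"dz":-23,"ax":0.005,"ay":0.022,"az":0.02}]' 0.3
python3 - <<'E'
from h import *
shot('v1');im=cv2.imread('pics/v1.png')
c=load('v1');print(proj(c,[458,-266,4]))
cv2.imwrite('pics/v1z.png',cv2.resize(im[40:240,210:430],(660,600),interpolation=cv2.INTER_CUBIC))
E
```

```text
time: 17.8
tcp_pos: [388.5, -252.4, 310.1]
tcp_rot: [[0.001, -0.209, -0.978], [0.001, -0.978, 0.209], [-1.0, -0.001, -0.0]]
force: [0.6, 0.5, -0.4]
gripper_width: 28.4
17.8 [ 388.5 -252.4  310.1] jaw [-0.209 -0.978 -0.001] x [ 0.001  0.001 -1.   ] [ 0.6  0.5 -0.4] 28.4
[[319.505 128.734]]
```

View pics/v1z.png

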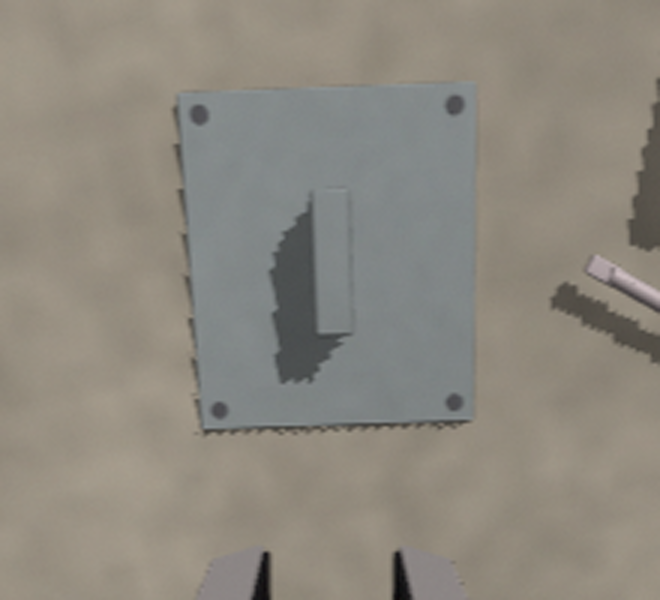

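Pictures used: 11. Cover in the zoom: corners (178,92), (476,84), (473,420), (203,432), rib top spanning (314..352, 187..333).

Run:
```python
from h import *
c=load('v1')
for nm,q,z in(('cor',[(178,92),(476,84),(473,420),(203,432)],4),('hole',[(199,114),(455,105),(455,402),(219,410)],4),('rib',[(314,187),(352,187),(354,334),(318,334)],28)):
    P=plane(c,np.array(q)/3.+[210,40]-.33,z);print(nm,P.mean(0).round(1))
    for k in range(4):
        v=P[(k+1)%4]-P[k];print(np.linalg.norm(v).round(1),np.degrees(np.arctan2(v[1],v[0])).round(1),end='; ')
    print()
```

```text
cor [ 458.4 -267.1    4. ]
95.0 -100.7; 108.5 169.9; 94.9 80.5; 110.4 -10.1; 
hole [ 458.8 -267.     4. ]
82.1 -100.2; 95.9 170.1; 82.4 79.9; 96.1 -10.2; 
rib [ 459.2 -267.9   28. ]
11.4 -102.1; 43.6 169.1; 11.3 77.9; 43.6 -10.7;
```

```bash
python3 -m creep '[{"dx":35,"dy":-7,"dz":0,"ax":0,"ay":0,"az":0.034},{"dx":70.3,"dy":-15,"dz":-15,"ax":0,"ay":0,"az":0.034},{"dx":70.3,"dy":-15,"dz":-50,"ax":0,"ay":0,"az":0.034},{"dx":70.3,"dy":-15,"dz":-75,"ax":0,"ay":0,"az":0.034},{"dx":70.3,"dy":-15,"dz":-75,"ax":0,"ay":0,"az":0.034},{"dx":70.3,"dy":-15,"dz":-75,"ax":0,"ay":0,"az":0.034}]' 0.5
python3 -c "
from h import *
go([458.8,-267.3,204.5],down(-100.1))"
```

```text
time: 18.45
tcp_pos: [460.2, -265.1, 235.9]
tcp_rot: [[0.002, -0.171, -0.985], [0.001, -0.985, 0.171], [-1.0, -0.001, -0.001]]
force: [0.4, -0.7, 0.1]
gripper_width: 46.8
d [ -1.4  -2.2 -31.4] a [-0.0012  0.0015 -0.0049] t 18.45
```

```bash
python3 -m creep '[{"dx":-1.4,"dy":-2.2,"dz":-15,"ax":-0.001,"ay":0.0015,"az":-0.005},{"dx":-1.4,"dy":-2.2,"dz":-26,"ax":-0.001,"ay":0.0015,"az":-0.005},{"dx":-1.4,"dy":-2.2,"dz":-31,"ax":-0.001,"ay":0.0015,"az":-0.005},{"dx":-1.4,"dy":-2.2,"dz":-31,"ax":-0.001,"ay":0.0015,"az":-0.005},{"dx":-1.4,"dy":-2.2,"dz":-31,"ax":-0.001,"ay":0.0015,"az":-0.005}]'
python3 -m creep '[{"dx":0,"dy":0,"dz":0,"ax":0,"ay":0,"az":0},{"dx":0,"dy":0,"dz":0,"ax":0,"ay":0,"az":0},{"dx":0,"dy":0,"dz":0,"ax":0,"ay":0,"az":0},{"dx":0,"dy":0,"dz":0,"ax":0,"ay":0,"az":0},{"dx":0,"dy":0,"dz":0,"ax":0,"ay":0,"az":0},{"dx":0,"dy":0,"dz":0,"ax":0,"ay":0,"az":0}]' 0 45
python3 -m creep '[{"dx":0,"dy":0,"dz":30,"ax":0,"ay":0,"az":0},{"dx":0,"dy":0,"dz":75,"ax":0,"ay":0,"az":0},{"dx":0,"dy":0,"dz":120,"ax":0,"ay":0,"az":0},{"dx":0,"dy":0,"dz":160,"ax":0,"ay":0,"az":0},{"dx":0,"dy":30,"dz":190,"ax":0,"ay":0,"az":0},{"dx":0,"dy":75,"dz":200,"ax":0,"ay":0,"az":0},{"dx":0,"dy":120,"dz":200,"ax":0,"ay":0,"az":0},{"dx":0,"dy":120,"dz":200,"ax":0,"ay":0,"az":0}]'
python3 -c "
from h import *
go(boxp(0,0,204.5+30),tool());print(robot.get_state()['force'])"
```

```text
time: 18.95
tcp_pos: [458.8, -267.4, 204.9]
tcp_rot: [[-0.0, -0.176, -0.984], [0.0, -0.984, 0.176], [-1.0, -0.0, 0.0]]
force: [0.6, -0.6, 0.2]
gripper_width: 47.3
time: 19.55
tcp_pos: [458.8, -267.4, 205.0]
tcp_rot: [[0.0, -0.176, -0.984], [0.0, -0.984, 0.176], [-1.0, -0.0, -0.0]]
force: [0.1, -0.6, 2.0]
gripper_width: 11.9
time: 20.35
tcp_pos: [458.9, -141.0, 405.2]
tcp_rot: [[-0.0, -0.166, -0.986], [0.004, -0.986, 0.166], [-1.0, -0.004, 0.001]]
force: [-0.1, -0.7, -1.2]
gripper_width: 11.8
d [ 44.9 168.7 -44.9] a [-0.0539 -0.2538 -0.0534] t 20.35
[-0.08032617 -0.74332102 -1.18674535]
```

```bash
python3 -m creep '[{"dx":11,"dy":42,"dz":5,"ax":-0.013,"ay":-0.06,"az":-0.013},{"dx":22,"dy":84,"dz":5,"ax":-0.027,"ay":-0.127,"az":-0.027},{"dx":33,"dy":126,"dz":0,"ax":-0.04,"ay":-0.19,"az":-0.04},{"dx":44.9,"dy":168.7,"dz":-10,"ax":-0.0539,"ay":-0.2538,"az":-0.0534},{"dx":44.9,"dy":168.7,"dz":-35,"ax":-0.0539,"ay":-0.2538,"az":-0.0534},{"dx":44.9,"dy":168.7,"dz":-45,"ax":-0.0539,"ay":-0.2538,"az":-0.0534},{"dx":44.9,"dy":168.7,"dz":-45,"ax":-0.0539,"ay":-0.2538,"az":-0.0534}]'
python3 -c "
from h import *
go(boxp(0,0,205+4),tool());shot('f1')"
```

```text
time: 21.05
tcp_pos: [502.9, 26.5, 358.7]
tcp_rot: [[0.245, -0.22, -0.944], [-0.058, -0.976, 0.212], [-0.968, 0.003, -0.251]]
force: [0.1, -1.0, -0.7]
gripper_width: 11.8
d [  7.2  -0.3 -23. ] a [ 0.0015 -0.0048  0.0017] t 21.05
21.05 [502.9  26.5 358.7] jaw [-0.22  -0.976  0.003] x [ 0.245 -0.058 -0.968] [ 0.1 -1.  -0.7] 11.8
```

```bash
python3 -m creep '[{"dx":3,"dy":0,"dz":-12,"ax":0.001,"ay":-0.0048,"az":0.001},{"dx":7.2,"dy":-0.3,"dz":-22,"ax":0.001,"ay":-0.0048,"az":0.001},{"dx":7.2,"dy":-0.3,"dz":-23,"ax":0.001,"ay":-0.0048,"az":0.001},{"dx":7.2,"dy":-0.3,"dz":-23,"ax":0.001,"ay":-0.0048,"az":0.001},{"dx":7.2,"dy":-0.3,"dz":-23,"ax":0.001,"ay":-0.0048,"az":0.001}]'
python3 -c "
from h import *
go(boxp(0,0,205),tool());shot('f2');print(robot.get_state()['ft_torque'])"
```

```text
time: 21.6
tcp_pos: [510.8, 25.3, 337.2]
tcp_rot: [[0.252, -0.221, -0.942], [-0.056, -0.975, 0.213], [-0.966, -0.001, -0.258]]
force: [0.6, -0.5, -0.7]
gripper_width: 11.7
d [ 0.3  0.7 -5.4] a [-0.      0.0032  0.0027] t 21.6
21.6 [510.8  25.3 337.2] jaw [-0.221 -0.975 -0.001] x [ 0.252 -0.056 -0.966] [ 0.6 -0.5 -0.7] 11.7
[0.133 0.322 0.031]
```

```bash
python3 -m creep '[{"dx":0,"dy":0.7,"dz":-2,"ax":0,"ay":0.0032,"az":0.0027},{"dx":0.1,"dy":0.7,"dz":-4,"ax":0,"ay":0.0032,"az":0.0027},{"dx":0.1,"dy":0.7,"dz":-4.2,"ax":0,"ay":0.0032,"az":0.0027},{"dx":0.1,"dy":0.7,"dz":-4.2,"ax":0,"ay":0.0032,"az":0.0027}]'
python3 -c "
from h import *
go(boxp(0,0,205),tool());print(robot.get_state()['ft_torque'])"
for i in 1 2; do python3 -m creep '[{"dx":0.2,"dy":0,"dz":-0.7,"ax":0,"ay":0,"az":0},{"dx":0.2,"dy":0,"dz":-0.7,"ax":0,"ay":0,"az":0}]' | egrep -v width
python3 -c "
from h import *
go(boxp(0,0,205),tool());print(robot.get_state()['ft_torque'])"; done
```

```text
time: 22.05
tcp_pos: [510.8, 26.2, 332.9]
tcp_rot: [[0.249, -0.218, -0.944], [-0.056, -0.976, 0.21], [-0.967, 0.0, -0.255]]
force: [-0.3, -0.4, -0.8]
gripper_width: 11.6
d [ 0.3 -0.2 -1.1] a [ 0.     -0.0001 -0.0005] t 22.05
[0.14190869 0.34292192 0.02125551]
time: 22.25
tcp_pos: [511.0, 26.2, 332.2]
tcp_rot: [[0.249, -0.218, -0.944], [-0.056, -0.976, 0.21], [-0.967, 0.0, -0.255]]
force: [-0.2, -0.3, -0.8]
d [ 0.1 -0.2 -0.4] a [ 0.     -0.0002 -0.0005] t 22.25
[ 4.55739429e-02  3.05181040e-01 -2.00779328e-04]
time: 22.45
tcp_pos: [511.2, 26.3, 331.8]
tcp_rot: [[0.249, -0.218, -0.944], [-0.056, -0.976, 0.21], [-0.967, 0.0, -0.255]]
force: [-2.4, 0.5, 3.9]
d [-0.1 -0.2  0. ] a [-0.     -0.     -0.0005] t 22.45
[ 0.04534061  0.48767305 -0.04972852]
```

```bash
python3 -m creep '[{"dx":0.0,"dy":0.0,"dz":-0.8,"ax":0,"ay":0,"az":0},{"dx":0.1,"dy":0,"dz":-1.1,"ax":0,"ay":0,"az":0},{"dx":0.1,"dy":0,"dz":-1.1,"ax":0,"ay":0,"az":0},{"dx":0.1,"dy":0,"dz":-1.1,"ax":0,"ay":0,"az":0}]'
python3 - <<'E'
from h import *
go(boxp(0,0,205),tool());s=robot.get_state();B=boxf();F=np.array(s['force']);print('F box',F@B,'tau box',np.array(s['ft_torque'])@B)
shot('f3');c=load('f3')
print('rim outer',proj(c,[boxp(a,b,0) for a,b in((52,45),(52,-45),(-52,45),(-52,-45))]).round(1).tolist())
print('cover top',proj(c,[boxp(a,b,4) for a,b in((55,48),(55,-48),(-55,48),(-55,-48))]).round(1).tolist())
w=cv2.resize(cv2.imread('pics/f3.png')[130:330,220:420],(500,500),interpolation=cv2.INTER_CUBIC)
c=robot.camera_info('scene');print('rim scene',proj(c,[boxp(a,b,0) for a,b in((52,45),(52,-45),(-52,45),(-52,-45))]).round(1).tolist())
p=robot.snapshot('scene')[:,:,::-1];cv2.imwrite('pics/f3s.png',p)
x,y=proj(c,[M])[0].round().astype(int);q=cv2.resize(p[y-45:y+45,x-28:x+26],(300,500),interpolation=cv2.INTER_CUBIC);print('scene crop',x-28,y-45)
cv2.imwrite('pics/f3z.png',np.hstack([w,q]))
E
```

```text
time: 22.85
tcp_pos: [511.1, 26.2, 331.7]
tcp_rot: [[0.25, -0.218, -0.943], [-0.055, -0.976, 0.211], [-0.967, -0.0, -0.256]]
force: [-5.2, 0.8, 11.5]
gripper_width: 11.6
d [ 0.  -0.2  0.1] a [-0.0002  0.0007 -0.0004] t 22.85
F box [-2.12003839 -0.35428355 12.41201894] tau box [-0.1146132   0.83434832 -0.05527747]
22.85 [511.1  26.2 331.7] jaw [-0.218 -0.976 -0.   ] x [ 0.25  -0.055 -0.967] [-5.2  0.8 11.5] 11.6
rim outer [[253.6, 158.0], [388.6, 158.0], [261.8, 295.6], [380.3, 295.6]]
cover top [[247.3, 154.0], [395.0, 154.0], [256.9, 302.3], [385.2, 302.3]]
rim scene [[320.3, 213.2], [297.0, 194.9], [345.2, 198.7], [322.3, 181.8]]
scene crop 293 152
```

View pics/f3z.png

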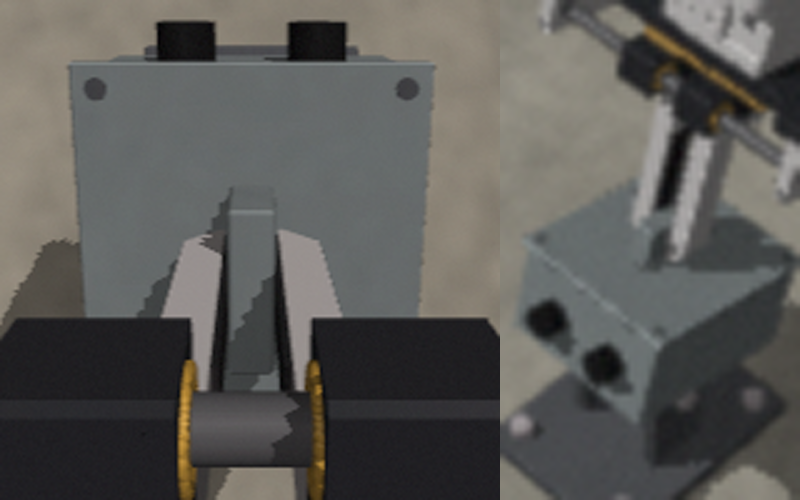

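Picture 12, the last: the cover sits flat with no visible gap in either view, corners at (69,66) and (434,66) in the zoom. That is about 2 px off the prediction along x, so I'll check the model against the earlier box views.

Run:
```python
from h import *
for n in('b1','b2','b4','b5'):
    c=load(n)
    print(n,'inner TL TR',proj(c,[boxp(48,41,0),boxp(48,-41,0)]).round(1).tolist(),'outer TL TR',proj(c,[boxp(52,45,0),boxp(52,-45,0)]).round(1).tolist(),'inner BL',proj(c,[boxp(-48,41,0),boxp(-48,-41,0)]).round(1).tolist())
# measure edges: column profiles, b4/b5 outer far rim edge & f3 cover edge
for n,cols,r0,r1 in(('b4',(300,325),165,205),('b5',(290,350),160,205),('f3',(290,350),140,165)):
    g=cv2.cvtColor(cv2.imread(f'pics/{n}.png'),6).astype(float)
    print(n,r0,[np.round(g[r0:r1,a-2:a+3].mean(1)).astype(int).tolist() for a in cols])
c=load('f3');d=[proj(c,[boxp(55+k,0,4)])[0,1].round(1) for k in(-3,-2,-1,0,1)];print(d)
```

```text
b1 inner TL TR [[211.1, 110.3], [297.6, 110.3]] outer TL TR [[206.0, 105.9], [301.7, 106.0]] inner BL [[227.6, 198.8], [301.0, 198.8]]
b2 inner TL TR [[329.8, 70.7], [419.3, 70.5]] outer TL TR [[325.5, 65.9], [424.5, 65.6]] inner BL [[328.5, 167.9], [404.0, 167.7]]
b4 inner TL TR [[272.3, 193.3], [370.9, 193.4]] outer TL TR [[267.3, 188.6], [376.0, 188.7]] inner BL [[277.1, 293.3], [365.5, 293.4]]
b5 inner TL TR [[275.7, 194.5], [368.2, 194.6]] outer TL TR [[271.0, 190.1], [372.9, 190.2]] inner BL [[279.8, 289.3], [363.5, 289.6]]
b4 165 [[91, 73, 35, 20, 21, 21, 21, 20, 19, 22, 20, 22, 20, 21, 22, 20, 21, 22, 64, 103, 103, 104, 104, 104, 108, 108, 108, 108, 95, 71, 71, 70, 70, 70, 69, 69, 70, 70, 71, 70], [86, 79, 79, 79, 79, 79, 79, 79, 79, 79, 80, 95, 103, 89, 83, 95, 104, 104, 103, 103, 103, 105, 105, 106, 109, 110, 109, 110, 96, 71, 71, 71, 71, 70, 70, 70, 70, 69, 69, 69]]
b5 160 [[137, 136, 135, 134, 133, 133, 134, 134, 102, 80, 79, 75, 68, 68, 70, 89, 109, 119, 125, 98, 94, 52, 49, 65, 100, 108, 106, 106, 108, 106, 107, 111, 111, 111, 111, 48, 37, 74, 84, 86, 85, 85, 74, 30, 14], [134, 135, 134, 134, 137, 139, 140, 141, 112, 82, 78, 55, 40, 37, 40, 59, 71, 73, 73, 56, 50, 50, 55, 54, 60, 85, 106, 105, 107, 105, 105, 110, 111, 111, 111, 60, 34, 70, 81, 83, 84, 82, 72, 31, 14]]
f3 140 [[20, 20, 18, 18, 20, 20, 18, 18, 18, 18, 18, 18, 17, 18, 57, 126, 104, 105, 105, 105, 105, 105, 105, 105, 105], [20, 20, 19, 20, 21, 20, 22, 21, 20, 21, 20, 20, 20, 20, 59, 127, 105, 105, 104, 104, 104, 104, 104, 104, 104]]
[np.float64(158.6), np.float64(157.1), np.float64(155.5), np.float64(154.0), np.float64(152.4)]
```

The model matches the box views and the cover edge (row ~154.2–155.5 against 154.0) to within 1 mm. The centre of pressure is within about 6 mm of the middle, so the cover is flush. I'll ease the push down to about 10 N and check that it stays steady.

```bash
python3 -m creep '[{"dx":0.2,"dy":0,"dz":-0.8,"ax":0,"ay":0,"az":0},{"dx":0.2,"dy":0,"dz":-0.8,"ax":0,"ay":0,"az":0},{"dx":0.2,"dy":0,"dz":-0.8,"ax":0,"ay":0,"az":0},{"dx":0.2,"dy":0,"dz":-0.8,"ax":0,"ay":0,"az":0},{"dx":0.2,"dy":0,"dz":-0.8,"ax":0,"ay":0,"az":0}]'
python3 - <<'E'
from h import *
go(boxp(0,0,205),tool());s=robot.get_state();B=boxf();print('F box',np.array(s['force'])@B,'tau box',np.array(s['ft_torque'])@B)
E
```

```text
time: 23.45
tcp_pos: [511.0, 26.2, 331.7]
tcp_rot: [[0.25, -0.218, -0.943], [-0.055, -0.976, 0.211], [-0.967, -0.001, -0.256]]
force: [-4.1, 0.6, 9.1]
gripper_width: 11.8
d [ 0.1 -0.2  0.1] a [-0.0004  0.001  -0.0003] t 23.45
F box [-1.69382134 -0.27837377  9.81797677] tau box [-0.15957239  0.84500702  0.05250824]
```

```bash
python3 -c "
from station import robot
print(robot.close_job());s=robot.get_state();print(s['time'],s['force'],s['gripper_width'])"
```

```text
the job is handed in; nothing more can be done
None
the job is handed in; nothing more can be done
```

The relay block and coil are packed in the box, and the cover is held on the rim. I handed the job in at about 23.5 s of the 72 s allowed. No verdict was reported, and the state could not be read again afterwards.

- **Packing:** the coil is at the low end and the relay block at the high end. Each was let go on touching the floor, and the wrist view showed both flat and side by side.
- **Slope:** feeling the rim at both ends with closed fingers gave 14.8°, and the cover was tilted to that. My camera estimates had ranged from 12.3° to 15.2°. The mouth height from the feel, 133.6 mm, agrees with the pivot geometry (133.5 mm).
- **Cover:** it touched the rim at the predicted height. The last picture showed no gap and the far edge within about 1 mm of where it should be. My first by-eye reading of its far corners was off by about 2 px (1.5 mm); a pixel profile brought that down to 1 mm or less.
- **Push:** the last reading was 9.8 N square to the rim, with the grip set to 45 N and the rib held at 11.8 mm. There was also about 1.7 N sideways along the slope.
- **Less certain:** the centre of pressure came out 6 mm below the middle at about 12 N, and 17 mm below it at the final push. Both are well inside the rim, so the cover is likely flush, but the torque readings are noisy. I had no pictures left to look at the low edge, which the gripper hid.

The arm was kept clear of the other things on the bench.

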